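Seat the hinge pin and grease the board-stand pivot

ROBOT

A 6-joint arm with a two-finger parallel gripper is mounted at the origin on the work surface. World frame = base frame: x ahead of the robot, y to its left, z up, the work surface at z = 0. Lengths are in m, angles in degrees, forces in N, time in s.
With the tool pointing down it reaches from about 0.425 to 0.95 m from the base axis. Payload 3.5 kg.
Tool frame: the origin (TCP) lies at the very end of the fingers, on their centre line; the grasp point (between the pads) lies 19 mm behind it; z points along the fingers, y is the line along which they close (so a half turn about z gives the same grasp; the last joint's range is limited). The gripper opens to 85 mm and grips with 20 to 120 N. Pads are 22 mm wide; open, the fingers measure 114 mm over their backs; the gripper's body (76 mm by 85 mm) begins 54 mm behind the grasp point. The pads swing forward as they close: fully open they stand 13 mm farther back than shut.
Start: joints at [-8.594, 16.404, 90.338, -0, 73.258, -8.594], TCP at [0.675, 0, 0.231] pointing down, gripper open.
Joint ranges: [-158.93, 158.93], [-51.34, 127.21], [12.03, 142.37], [-87.48, 267.48], [13.55, 161.25], [-162.69, 162.69]. Speed limits (degrees/s): [159.86, 159.86, 180, 180, 180, 180].

INTERFACE

Orientations are given as [roll, pitch, yaw] about the fixed x, y, z axes, in that order (R = Rz(yaw) Ry(pitch) Rx(roll)).
In Python, from workcell import bot, cams, finish_job, find_in, outline_of gives the robot as it stands. The module is installed in compiled form; this text tells all that it offers.
- The arm moves only by the tool step_arm, never from a script. Its argument "steps" is a list of rows, each a list of 6 numbers: the shift along the tool's x, y, z in mm, then the turn, a rotation vector about the tool's x, y, z in degrees. In form: [[x, y, z, wx, wy, wz], ...]. A call has exactly 5 rows; each row shifts and turns the commanded pose from where the row before left it, along the tool's axes as they then stand; what a row does not reach is not made up. A row lasts 1/8 s, in which the tool goes at most 62.5 mm and 10.7 degrees, less where a joint would pass 70% of its speed; a pose out of reach is approached as far as the arm can. A call with a gripper value outside its range is refused whole. "hand" is the gripper command: -1 is shut, 1 is fully open, values between are in proportion, set as the call begins (left out, the last holds). The fingers move at their own pace and stop on an object; "squeeze" is the grip in N (left out, the last holds). Time passes only in rows, so rows that do not move let the fingers close, or fill a call up. It gives the time, the measured TCP pose, the force, the opening and the grip force at its end, in the units of the state.
- bot.get_state(): the state, without advancing time (a new reading comes with each control period).
- cams.capture(name): name is "scene" or "side" or "wrist"; returns the picture (384x512x3 uint8, red, green, blue); there is no depth.
- cams.camera_model(name): a dict with "K" (3x3 intrinsics, pixels), "D" ([k1, k2, p1, p2, k3] as OpenCV has them; the pictures are not rectified), "extrinsics" (4x4, takes a point from camera to world coordinates); the wrist camera has in their place "mount" (4x4, takes a point from camera to tool coordinates, whose origin is the TCP and whose axes are the flange's). Camera axes: x right, y up, looking along -z (the intrinsics and any distortion apply to the point x, -y, -z); pixel columns grow to the right and rows downward; lengths in m; the calibration is good to about 2 mm. A picture is of the moment at which its call begins: read the wrist's pose just before it. camera_model takes no time and is no camera call.
- finish_job(): hands the job in; it is judged then, once.
Trained networks look in the newest picture that a camera, given by its name, has taken for a name from the list of things; names that differ only in an ending like _2 or _b are one class to them, and where a whole thing is asked for, a point or a joint stands for the part that bears it (a point fixed in the world has none). Each returns a list of dicts, best first, with "score" (0 to 1); they miss things now and then, are a little off and sometimes report something else, mostly with a low value. They report only what shows in the picture. A call takes as long as a camera call.
- find_in(name, camera): "point" ([column, row] in pixels, amid what is visible of it).
- outline_of(name, camera): "mask" (384x512 bool, what is visible of it) and "point" ([column, row] in pixels, amid what is visible of it).
The state is a dict: "clock": time; "joint_positions": joint angles; "dq": joint speeds; "joint_torque": joint torques, N m; "ee_pos": TCP position; "tcp_rot": TCP orientation; "contact_force": force on the tool from outside, world axes, zero at the start; "torque": the same for the moment, N m; "grip_width": finger opening in m; "grip_force": force on a finger pad.
Only numpy, scipy, OpenCV 4.12 (cv2) and the standard library are available. Lean on these libraries where they do the work, as an engineer would, in place of code of your own. Each camera call takes 0.05 s, during which the arm holds its last target. There are 200 camera calls.

TASK

Get the surfboard stand's pivot back in service: push the hinge pin down until its head is seated, then take the grease gun out of its holder and press it squarely onto the tilted grease nipple until it snaps on and the nipple's spring valve is pushed all the way in. Finish while still gripping the gun and holding it pressed home against the spring; do not let go or put it down, and leave the other things on the bench where they are.

Things in the scene. Friction and masses are not known exactly. Their poses are not given: they have to be found in the camera images.
- pivot: Swing-arm pivot of a surfboard stand, bolted down, yawed up to 0.45 rad: base plate 150 x 100 mm, blue fork 66 mm wide, top 98 mm above the bench, aluminium arm running along +x to a padded cross rest 140 mm long. Origin: centre of the base's underside; z up. The hinge pin stands at 35 mm along +x, the grease nipple at 40 mm along -x, leaning 25 degrees from vertical toward -x.
- pin (a joint): How far (m) the headed hinge pin is pushed down through fork and arm lug: 0 is 28 mm proud, 0.028 fully home, head seated on the fork's bush. Stiff: it takes about 7 N (more when fast) and stays where it is left. It starts 18 to 28 mm proud.
- pin_head (a point): Centre of the top of the pin's brass head, a flat disc 28 mm across and 9 mm thick; 111 mm above the bench when the pin is home. The pin is vertical and is pushed straight down.
- nipple: Brass grease nipple, fixed on the pivot: round stem 18 mm across, 32 mm long, with two sprung steel balls (+y and -y sides, 22 mm up the stem) that the gun's lip must ride over, and a red sprung valve on top. Origin: foot of the stem, 112 mm above the bench; z runs up along the stem (25 degrees from vertical), y is level and parallel to the pivot's y.
- nipple_top (a point): Flat top of the brass stem, on its axis, 32 mm from the foot. The red valve button, 12 mm across, stands 8 mm above it when not pressed.
- valve (a joint): How far (m) the red valve in the nipple is pressed: 0 free, 0.008 fully in, level with the stem's top. Its spring pushes back with 6 N at first, about 11 N when fully in. A gun that is snapped on and then let go is pushed back to under 0.002.
- gun: Push-type grease gun, 108 mm tall, about 0.35 kg, upright, mouth down in its holder, yawed at most 0.9 rad: steel coupler 38 mm across, above it a square orange grip 30 x 30 mm, from 40 to 102 mm above the mouth, sides parallel to the gun's x and y, black round cap on top. Origin: centre of the mouth's rim; z runs from the mouth up through the grip.
- gun_mouth (a point): Centre of the gun's rim (= its origin). The mouth is a funnel 32 mm wide, narrowing over 8 mm to a lip 21 mm wide and 3 mm long, then a 29 mm bore to a flat ceiling 31 mm above the rim. The lip rides over the nipple's balls with 5 to 10 N, then snaps inward with the rim 8 to 12 mm above the stem's foot; the valve is met at 9 mm and fully in at 1 mm.
- gun_grip (a point): Middle of the gun's grip on its axis, 78 mm above the mouth: a good place to grasp it.
- holder: Holder of the gun, fixed, left or right of the pivot: black square foot 90 x 90 x 6 mm with a grey ring, 45 mm inside, 54 mm outside, rim 22 mm above the bench. The gun stands inside the ring, its mouth 6 mm above the bench: lift it straight up. Origin: centre of its underside.
- tin: Yellow-banded round tin, 72 mm across, 85 mm high; leave alone. Origin: centre of its underside.
- filter: Round respirator filter cartridge, black and copper, 84 mm across, 38 mm high; leave alone. Origin: centre of its underside.
- pad: Grey and red buffing pad lying flat, 124 mm across, 44 mm high; leave alone. Origin: centre of its underside.
- block: Blue sanding block, 120 x 65 x 34 mm; leave alone. Origin: centre of its underside.
- tape: Roll of green masking tape lying flat, 100 mm across, 36 mm high; leave alone. Origin: centre of its underside.
- carton: Yellow and white carton, 100 x 120 x 80 mm; leave alone. Origin: centre of its underside.

How it is judged:
By the outcome, as a careful person would: the job done as asked, in the order asked, and still so for the second after the job is handed in, while the arm keeps its last pose, push and grip.
It also fails if it takes over 48 s, if anything falls off the work surface, if the arm or the gripper's body presses on something with over 40 N, if the wrist force passes 120 N, or if a joint passes its speed limit or range.

## Working session

There is one attempt and no reset: what is moved stays moved. The work goes in short steps, Python scripts to look and compute and a tool call to move; the robot and the scene stay as the last step left them, time stands still between calls to the robot, and variables do not carry over. Pictures are saved under pics/ and viewed, at most 10 in all, crops included, and the job is handed in when it is done.

Besides the shell and the picture viewer there is one more tool, called after ">>>" as a command line: name --pt "numbers of a row" for each row, then --argument value for the rest. step_arm: Moves the arm, as the interface text tells. Its arguments: {"type":"object","properties":{"steps":{"type":"array","items":{"type":"array","items":{"type":"number"}}},"hand":{"type":"number"},"squeeze":{"type":"number"}},"required":["steps"]}

```bash
mkdir -p pics
cat > h.py <<'E'
import numpy as np, cv2
from scipy.spatial.transform import Rotation as R
from workcell import bot, cams, find_in, outline_of, finish_job
def T_tool(s=None):
    s=s or bot.get_state(); T=np.eye(4); T[:3,:3]=R.from_euler('xyz',s['tcp_rot'],degrees=True).as_matrix(); T[:3,3]=s['ee_pos']; return T
def cam(n,T=None):
    m=cams.camera_model(n); E=np.array(m['extrinsics']) if 'extrinsics' in m else (T if T is not None else T_tool())@np.array(m['mount'])
    return np.array(m['K'],float),np.array(m['D'],float),E
def ray(n,px,T=None):
    K,D,E=cam(n,T); u=cv2.undistortPoints(np.array([[px]],float),K,D)[0,0]
    d=E[:3,:3]@np.array([u[0],-u[1],-1.]); return E[:3,3],d/np.linalg.norm(d)
def onz(n,px,z,T=None):
    o,d=ray(n,px,T); return o+d*(z-o[2])/d[2]
def proj(n,P,T=None):
    K,D,E=cam(n,T); p=(np.atleast_2d(P)-E[:3,3])@E[:3,:3]; p=p*[1,-1,-1]
    return cv2.projectPoints(p,np.zeros(3),np.zeros(3),K,D)[0][:,0]
def tri(rs):
    A=0;b=0
    for o,d in rs: M=np.eye(3)-np.outer(d,d);A=A+M;b=b+M@o
    x=np.linalg.solve(A,b); return x,[np.linalg.norm((np.eye(3)-np.outer(d,d))@(x-o)) for o,d in rs]
def save(n,f): 
    im=cams.capture(n); cv2.imwrite('pics/'+f,im[:,:,::-1]); return im
E
python3 - <<'E'
from h import *
s=bot.get_state(); print(s['clock'],s['ee_pos'],s['tcp_rot'])
a=save('scene','a.png');b=save('side','b.png');w=save('wrist','w.png')
cv2.imwrite('pics/ab.png',np.vstack([np.hstack([a,b])])[:,:,::-1][:, :, :] if 0 else cv2.resize(np.vstack([np.hstack([a,b]),np.hstack([w,w*0])]),(800,600))[:,:,::-1])
for c in ['scene','side','wrist']:
    print(c,np.round(cam(c)[2][:3,3],3))
    for n in ['pin_head','nipple_top','gun_mouth','gun_grip','gun','holder','pivot']:
        r=find_in(n,c); print(n,[(np.round(x['point']).tolist(),round(x['score'],2)) for x in r[:2]])
E
```

```text
0.0 [6.74337110e-01 1.58924103e-04 2.29925331e-01] [-1.79864651e+02 -2.17599564e-02  8.99996066e+01]
scene [ 1.448 -0.047  0.796]
pin_head [([230.0, 179.0], 0.6)]
nipple_top [([219.0, 167.0], 0.66)]
gun_mouth [([316.0, 166.0], 0.57)]
gun_grip [([104.0, 217.0], 0.63), ([314.0, 168.0], 0.56)]
gun [([394.0, 200.0], 0.72), ([312.0, 164.0], 0.51)]
holder [([312.0, 182.0], 0.75)]
pivot [([232.0, 205.0], 0.61)]
side [0.106 0.999 0.797]
pin_head [([273.0, 172.0], 0.37)]
nipple_top [([291.0, 176.0], 0.42)]
gun_mouth [([256.0, 249.0], 0.77), ([267.0, 193.0], 0.48)]
gun_grip [([256.0, 247.0], 0.82)]
gun [([257.0, 251.0], 0.65)]
holder [([256.0, 266.0], 0.68)]
pivot [([268.0, 192.0], 0.6), ([258.0, 266.0], 0.17)]
wrist [0.675 0.078 0.374]
pin_head [([128.0, 234.0], 0.64)]
nipple_top [([75.0, 251.0], 0.65), ([184.0, 338.0], 0.42)]
gun_mouth []
gun_grip [([40.0, 271.0], 0.48)]
gun []
holder []
pivot [([173.0, 196.0], 0.58)]
```

View pics/ab.png

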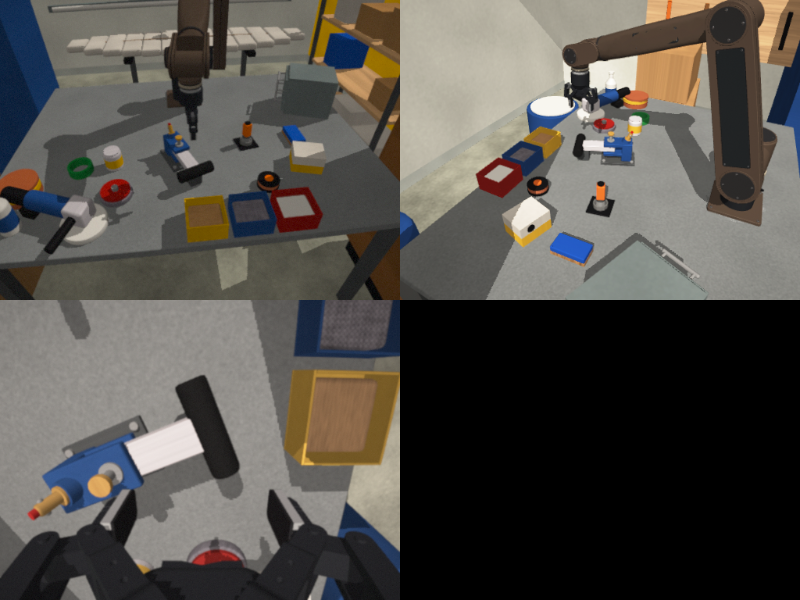

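The pivot is left of centre in the wrist view, with the nipple tip near (43,275) and the pin head near (128,234). The gun in its holder is at scene (314,168) and side (256,247).

```bash
cat > fit.py <<'E'
from h import *
from scipy.optimize import least_squares
def pts(q):
    x,y,a,p=q; c,s=np.cos(a),np.sin(a)
    f=lambda u,z:[x+c*u,y+s*u,z]
    return dict(pin=f(.035,p),foot=f(-.04,.112),top=f(-.04-.032*np.sin(.4363),.112+.032*np.cos(.4363)),valve=f(-.04-.04*np.sin(.4363),.112+.04*np.cos(.4363)))
def fit(obs,q0):
    return least_squares(lambda q:np.concatenate([(proj(c,pts(q)[k],T)[0]-px)/w for c,T,k,px,w in obs]),q0,x_scale=[.01,.01,.1,.01])
E
python3 - <<'E'
from fit import *
T=T_tool()
obs=[('wrist',T,'pin',(126,234),1),('wrist',T,'valve',(44,274),2),('scene',None,'pin',(230,179),2),('side',None,'pin',(273,172),2)]
o,d=ray('wrist',(126,234),T); p=onz('wrist',(126,234),.125,T)
v=onz('wrist',(44,274),.148,T); print(p,v)
a=np.arctan2(*(p-v)[[1,0]])
r=fit(obs,[p[0]-.035*np.cos(a),p[1]-.035*np.sin(a),a,.125]); print(r.x,r.fun.round(1)); print({k:np.round(x,4) for k,x in pts(r.x).items()})
g,e=tri([ray('scene',(314,168)),ray('side',(256,247))]); print('grip',g,e)
im=cv2.imread('pics/w.png')
for k,P in pts(r.x).items(): cv2.circle(im,tuple(int(t) for t in proj('wrist',P,T)[0].round()),2,(0,255,0),-1)
cv2.imwrite('pics/w2.png',cv2.resize(im[130:330,0:260],None,fx=3,fy=3,interpolation=2))
print({c:proj(c,g) for c in ['scene','side']}, proj('side',[pts(r.x)[k] for k in ['pin','top']]),proj('scene',[pts(r.x)[k] for k in ['pin','top']]))
print(bot.get_state()['clock'])
E
```

```text
[ 0.54853404 -0.04933277  0.125     ] [ 0.47447971 -0.08029261  0.148     ]
[ 0.52324193 -0.05800254  0.44052509  0.13662368] [ 0.5 -0.3 -1.2  0.9 -0.3 -2.  -1.9 -0.8]
{'pin': array([ 0.5549, -0.0431,  0.1366]), 'foot': array([ 0.4871, -0.0751,  0.112 ]), 'top': array([ 0.4748, -0.0808,  0.141 ]), 'valve': array([ 0.4718, -0.0823,  0.1483])}
grip [0.45839852 0.25008695 0.0656318 ] [np.float64(0.0024815958763296318), np.float64(0.0024815958763297653)]
{'scene': array([[314.56214962, 168.45709588]]), 'side': array([[256.70651565, 246.47530563]])} [[269.21073933 170.32241007]
 [295.44536623 169.67945548]] [[229.46290697 174.99788087]
 [216.39999409 160.01223094]]
1.2
```

View pics/w2.png

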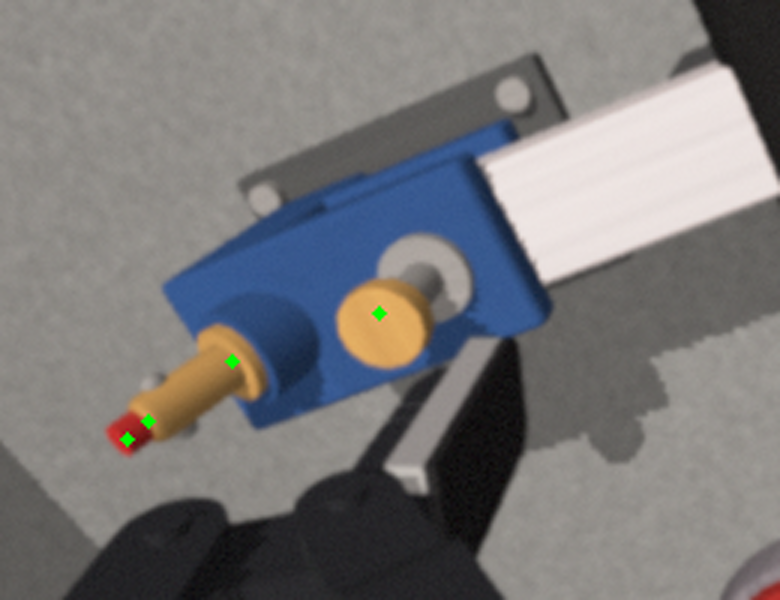

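>>> step_arm --pt "-10 -32 0 0 0 0" --pt "-10 -32 0 0 0 0" --pt "-10 -32 0 0 0 0" --pt "-10 -32 0 0 0 0" --pt "-10 -32 0 0 0 0" --hand -1

```text
clock: 1.82
ee_pos: [0.514, -0.0502, 0.2315]
tcp_rot: [180.0, 0.0, 90.0]
contact_force: [-0.0, 0.0, 1.1]
grip_width: -0.0002
grip_force: 0.0
```

Run:
```python
from h import *
s=bot.get_state();T=T_tool(s);np.save('T2.npy',T); print(s['clock'],s['ee_pos'],s['tcp_rot'],s['dq'])
im=save('wrist','w3.png')
for n in ['pin_head','nipple_top']:
    r=outline_of(n,'wrist'); print(n,[(np.round(x['point']).tolist(),round(x['score'],2),cv2.boundingRect(x['mask'].astype(np.uint8))) for x in r[:2]])
```

```text
1.825 [ 0.51398898 -0.05024046  0.23149184] [1.79977301e+02 1.16530146e-02 9.00076960e+01] [-1.61422551e+01 -3.33643949e+01  3.19947834e+01 -1.12182607e-02
  7.94432717e-01 -1.58656075e+01]
pin_head [([303.0, 185.0], 0.88, (289, 168, 31, 32)), ([226.0, 205.0], 0.15, (200, 181, 57, 54))]
nipple_top [([227.0, 203.0], 0.83, (200, 181, 56, 54))]
```

View pics/w3.png

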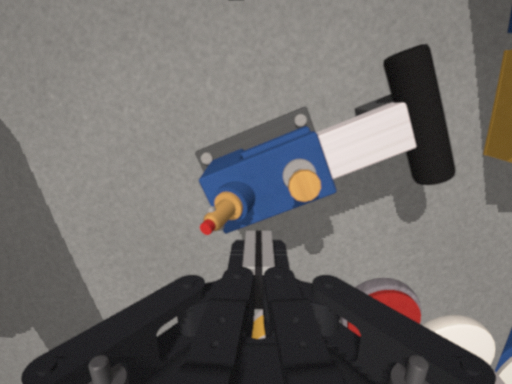

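The pin head's top is at about (304,186), the red valve tip at (207,227), and the stem's flange at (231,207).

Run:
```python
from fit import *
T=T_tool(); T0=np.load('T2.npy'); print(bot.get_state()['ee_pos'],T0[:3,3])
im=cv2.imread('pics/w3.png')
# refine: brass disc top by colour; red tip centroid
hsv=cv2.cvtColor(im,cv2.COLOR_BGR2HSV); red=((hsv[...,0]<6)|(hsv[...,0]>174))&(hsv[...,1]>150)&(hsv[...,2]>100); red[:, :190]=0; red[:,230:]=0
ys,xs=np.nonzero(red); print('red',xs.mean(),ys.mean(),xs.min(),xs.max(),ys.min(),ys.max())
W=np.array([[-0.010,-0.045,.22]])
T1=np.eye(4); w1=T_tool(); 
S=np.eye(4); S[:3,:3]=R.from_euler('xyz',[-179.865,-.022,90],degrees=True).as_matrix(); S[:3,3]=[.67434,.00016,.2299]
obs=[('wrist',S,'pin',(128.3,237),1),('wrist',S,'valve',(41.5,276.5),1),('wrist',T0,'pin',(304,185.5),1),('wrist',T0,'valve',(206,228),1),('scene',None,'pin',(230,179),3),('side',None,'pin',(273,172),3)]
r=fit(obs,[.5232,-.058,.44,.1366]); print(r.x,r.fun.round(1)); print({k:np.round(x,4) for k,x in pts(r.x).items()})
np.save('q.npy',r.x)
print(proj('wrist',list(pts(r.x).values()),T0))
```

```text
[ 0.51428936 -0.05019303  0.2315958 ] [ 0.51398898 -0.05024046  0.23149184]
red 207.08552631578948 226.57894736842104 200 214 220 233
[ 0.52219791 -0.06083305  0.39029168  0.1334593 ] [ 0.3  0.2 -1.8  0.3  1.1 -0.8  0.1  0.9 -0.6 -1.  -1.1 -0.5]
{'pin': array([ 0.5546, -0.0475,  0.1335]), 'foot': array([ 0.4852, -0.0761,  0.112 ]), 'top': array([ 0.4727, -0.0812,  0.141 ]), 'valve': array([ 0.4696, -0.0825,  0.1483])}
[[305.13903322 184.66049424]
 [228.24729395 206.24120031]
 [210.97117012 223.89844885]
 [206.10565399 228.87302287]]
```

>>> step_arm --pt "1 14 20 0 0 0" --pt "1 14 20 0 0 0" --pt "1 12 20 0 0 0" --pt "0 0 15 0 0 0" --pt "0 0 5 0 0 0"

```text
clock: 2.6
ee_pos: [0.5545, -0.0466, 0.15]
tcp_rot: [-179.9, -0.0, 90.0]
contact_force: [-1.0, 0.3, 0.4]
grip_width: 0.0002
grip_force: 0.0
```

>>> step_arm --pt "0 0 5 0 0 0" --pt "0 0 5 0 0 0" --pt "0 0 5 0 0 0" --pt "0 0 5 0 0 0" --pt "0 0 5 0 0 0"

```text
clock: 3.22
ee_pos: [0.5553, -0.0471, 0.1279]
tcp_rot: [180.0, 0.0, 90.0]
contact_force: [-2.5, 0.1, 6.6]
grip_width: -0.0001
grip_force: 3.5
```

>>> step_arm --pt "0 0 4 0 0 0" --pt "0 0 4 0 0 0" --pt "0 0 4 0 0 0" --pt "0 0 3 0 0 0" --pt "0 0 2 0 0 0"

```text
clock: 3.85
ee_pos: [0.5553, -0.0471, 0.111]
tcp_rot: [180.0, 0.0, 90.0]
contact_force: [-5.1, 1.2, 15.3]
grip_width: -0.0
grip_force: 7.8
```

>>> step_arm --pt "0 0 1 0 0 0" --pt "0 0 1 0 0 0" --pt "0 0 1 0 0 0" --pt "0 0 0 0 0 0" --pt "0 0 0 0 0 0"

```text
clock: 4.47
ee_pos: [0.5554, -0.0471, 0.1109]
tcp_rot: [-180.0, 0.0, 90.0]
contact_force: [-9.9, 1.6, 18.6]
grip_width: -0.0001
grip_force: 9.7
```

>>> step_arm --pt "0 0 -30 0 0 0" --pt "0 0 -40 0 0 0" --pt "30 -15 -40 0 0 0" --pt "50 -15 -25 0 0 0" --pt "50 -15 0 0 0 0"

```text
clock: 5.1
ee_pos: [0.5111, 0.084, 0.2448]
tcp_rot: [179.6, 0.0, 89.9]
contact_force: [0.9, 0.3, -0.4]
grip_width: 0.0002
grip_force: 0.0
```

>>> step_arm --pt "50 -15 0 0 0 0" --pt "50 -10 0 0 0 0" --pt "35 -5 0 0 0 0" --pt "20 0 0 0 0 0" --pt "0 0 0 0 0 0" --hand 1

```text
clock: 5.72
ee_pos: [0.4801, 0.2386, 0.2413]
tcp_rot: [180.0, 0.0, 90.1]
contact_force: [-0.1, -0.4, 0.6]
grip_width: 0.0852
grip_force: 0.0
```

Run:
```python
from h import *
s=bot.get_state();T=T_tool(s);np.save('T3.npy',T); print(s['clock'],s['ee_pos'],s['tcp_rot'],s['joint_positions'],s['contact_force'])
im=save('wrist','w4.png')
for n in ['gun_grip','holder','gun']:
    r=outline_of(n,'wrist'); print(n,[(np.round(x['point']).tolist(),round(x['score'],2),cv2.boundingRect(x['mask'].astype(np.uint8))) for x in r[:2]])
```

```text
5.725 [0.48010626 0.23857067 0.24125859] [1.79992271e+02 2.32805684e-02 9.00999861e+01] [ 1.55868177e+01 -1.68070779e+00  1.09260355e+02 -2.56995461e-02
  7.24191217e+01  1.54945924e+01] [-0.14632356 -0.44653913  0.62487593]
gun_grip [([233.0, 154.0], 0.69, (216, 129, 41, 51))]
holder [([250.0, 130.0], 0.66, (199, 103, 82, 79))]
gun [([237.0, 152.0], 0.72, (216, 130, 40, 49))]
```

View pics/w4.png

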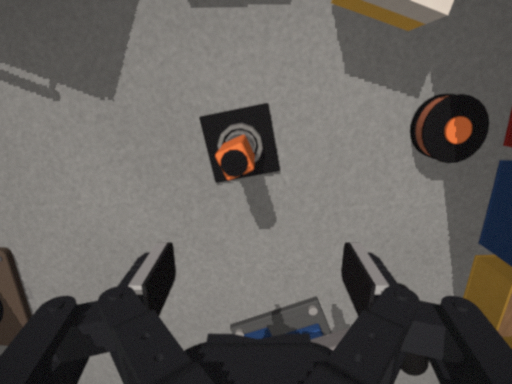

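The gun stands in its holder. The black cap's centre is at about (235,162) and the orange grip sits around (235,155), slightly rotated.

Run:
```python
from h import *
from scipy.optimize import minimize
T=np.load('T3.npy'); im=cv2.imread('pics/w4.png'); hsv=cv2.cvtColor(im,cv2.COLOR_BGR2HSV)
m=((hsv[...,0]<16)&(hsv[...,1]>150)&(hsv[...,2]>90)); m[:, :205]=0;m[:,270:]=0;m[:120]=0;m[185:]=0
ys,xs=np.nonzero(m); print(len(xs),xs.min(),xs.max(),ys.min(),ys.max())
big=8; X0,Y0=205,120
hull=cv2.convexHull(np.stack([xs,ys],1).astype(np.int32)); M=np.zeros((65*big,65*big),np.uint8); cv2.fillConvexPoly(M,((hull[:,0]-[X0,Y0]+.5)*big).astype(np.int32),1)
def sil(q):
    x,y,a=q; P=[[x+.015*(np.cos(a)*i-np.sin(a)*j),y+.015*(np.sin(a)*i+np.cos(a)*j),z] for i in(-1,1) for j in(-1,1) for z in(.046,.108)]
    return cv2.fillConvexPoly(np.zeros_like(M),cv2.convexHull(((proj('wrist',P,T)-[X0,Y0]+.5)*big).astype(np.int32)),1)
c0=onz('wrist',(235.5,162),.114,T); print('cap',c0)
best=min((minimize(lambda v:(sil(v*[.001,.001,.05]+[c0[0],c0[1],0])^M).sum()/big**2,[0,0,a/.05],method='Nelder-Mead',options=dict(initial_simplex=[[0,0,a/.05],[3,0,a/.05],[0,3,a/.05],[0,0,a/.05+4]])) for a in np.arange(-.75,.8,.25)),key=lambda r:r.fun)
q=best.x*[.001,.001,.05]+[c0[0],c0[1],0]; print(q,np.degrees(q[2]),best.fun,M.sum()/64)
print(onz('wrist',(239.5,143),.022,T),proj('wrist',[[q[0],q[1],.114]],T))
```

```text
651 215 253 135 179
cap [0.45864894 0.25446266 0.114     ]
[0.45621446 0.25324209 0.40244199] 23.05822733905188 98.8125 1209.578125
[0.45687198 0.25740565 0.022     ] [[232.95368949 163.25812428]]
```

Run:
```python
from h import *
T=np.load('T3.npy'); im=cv2.imread('pics/w4.png')
c=cv2.resize(im[115:195,195:285],None,fx=8,fy=7.5,interpolation=2); c=cv2.resize(im[115:190,195:285],None,fx=8,fy=8,interpolation=2)
d=c.copy()
for a,col in ((23,(0,255,0)),(11,(255,0,0))):
  a=np.radians(a);x,y=.4575,.254
  for z in(.046,.108):
    P=[[x+.015*(np.cos(a)*i-np.sin(a)*j),y+.015*(np.sin(a)*i+np.cos(a)*j),z] for i,j in((-1,-1),(-1,1),(1,1),(1,-1))]
    cv2.polylines(d,[((proj('wrist',P,T)-[195,115]+.5)*8).astype(np.int32)],True,col,1)
cv2.imwrite('pics/c4.png',d)
```

```text
(no output)
```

View pics/c4.png

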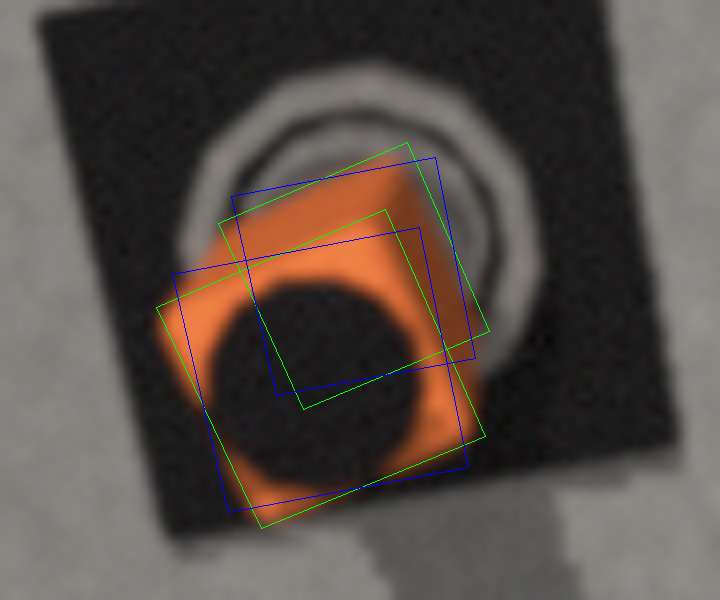

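Green overlay (yaw 23°, centre (0.4575, 0.254)) matches the grip. Aligning and descending.

>>> step_arm --pt "15.4 -22.6 20 0 0 -8" --pt "0 0 30 0 0 -8" --pt "0 0 30 0 0 -7" --pt "0 0 20 0 0 0" --pt "0 0 5 0 0 0"

```text
clock: 6.55
ee_pos: [0.4567, 0.2522, 0.1347]
tcp_rot: [-179.8, -0.0, 112.9]
contact_force: [0.1, 0.1, 0.1]
grip_width: 0.0853
grip_force: 0.0
```

Run:
```python
from h import *
s=bot.get_state();T=T_tool(s); print(s['ee_pos'],s['tcp_rot'])
im=save('wrist','w5.png')
print(proj('wrist',[[.4575,.254,.114],[.4575,.254,.022]],T))
```

```text
[0.45673125 0.25215501 0.13472767] [-1.79814653e+02 -6.67183731e-03  1.12905441e+02]
[[261.37344876 224.51163707]
 [260.62942768 181.37264888]]
```

View pics/w5.png

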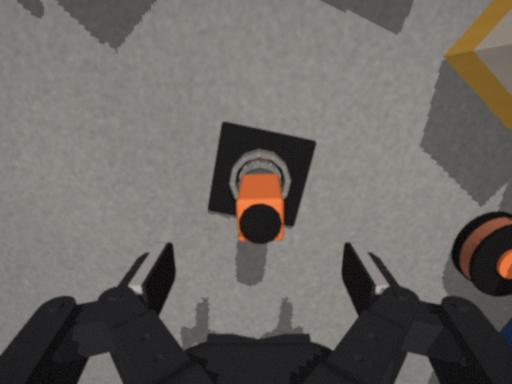

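The cap is at (261,223), as predicted, and the grip is square to the fingers.

>>> step_arm --pt "1.3 1.4 10 0 0 0" --pt "0 0 20 0 0 0" --pt "0 0 20 0 0 0" --pt "0 0 15 0 0 0" --pt "0 0 4 0 0 0"

```text
clock: 7.22
ee_pos: [0.4578, 0.255, 0.0665]
tcp_rot: [-179.9, -0.0, 113.0]
contact_force: [0.2, 1.0, 0.3]
grip_width: 0.0857
grip_force: 0.0
```

>>> step_arm --pt "0 0 0 0 0 0" --pt "0 0 0 0 0 0" --pt "0 0 0 0 0 0" --pt "0 0 0 0 0 0" --pt "0 0 0 0 0 0" --hand -1 --squeeze 90

```text
clock: 7.85
ee_pos: [0.4586, 0.2553, 0.0681]
tcp_rot: [180.0, 0.0, 113.0]
contact_force: [-1.2, -0.1, 3.6]
grip_width: 0.0293
grip_force: 88.5
```

>>> step_arm --pt "0 0 -15 0 0 0" --pt "0 0 -35 0 0 0" --pt "0 0 -45 0 0 0" --pt "0 0 -50 0 0 0" --pt "0 0 -40 0 0 0"

```text
clock: 8.48
ee_pos: [0.4579, 0.2552, 0.2543]
tcp_rot: [179.9, -0.0, 113.0]
contact_force: [0.2, 0.6, -4.4]
grip_width: 0.0294
grip_force: 89.0
```

Run:
```python
from h import *
s=bot.get_state();T=T_tool(s); print(s['ee_pos'],s['tcp_rot'],s['joint_positions'],s['contact_force'],s['grip_width'])
# pre-approach pose: TCP at foot + n*(.062+.065)
q=np.load('q.npy'); from fit import pts
p=pts(q); foot=np.array(p['foot']); n=np.array(p['top'])-foot; n/=np.linalg.norm(n)
print('n',n,'yaw',np.degrees(q[2]))
Tt=np.eye(4); y=np.array([-np.sin(q[2]),np.cos(q[2]),0]); Tt[:3,:3]=np.c_[y,np.cross(-n,y),-n]
for h in (.065,): 
    Tt[:3,3]=foot+n*(.062+h); print(Tt[:3,3]); D=np.linalg.inv(T)@Tt; print((D[:3,3]*1000).round(1),np.degrees(R.from_matrix(D[:3,:3]).as_rotvec()).round(2))
```

```text
[0.45788601 0.2551675  0.25432754] [ 1.79943333e+02 -4.56146803e-03  1.13000685e+02] [ 1.80270701e+01 -3.90557123e+00  1.10014950e+02  9.84644509e-03
  7.38345638e+01 -4.97634888e+00] [ 0.23976788  0.64756609 -4.41456741] 0.02936757533387969
n [-0.39080949 -0.16077743  0.90632144] yaw 22.362066019833435
[ 0.43557318 -0.09647011  0.22710282]
[-315. -158.   27.] [-24.94  -0.14   0.63]
```

>>> step_arm --pt "-35 -17 0 0 0 0" --pt "-55 -28 0 0 0 0" --pt "-60 -30 0 0 0 0" --pt "-60 -30 0 0 0 0" --pt "-50 -25 0 0 0 0"

```text
clock: 9.1
ee_pos: [0.4396, -0.0275, 0.2521]
tcp_rot: [-180.0, -0.0, 113.0]
contact_force: [1.7, -0.9, -2.7]
grip_width: 0.0291
grip_force: 89.2
```

>>> step_arm --pt "-25 -15 0 -5 0 0" --pt "-15 -5 0 -5 0 0" --pt "-10 0 0 -5 0 0" --pt "0 0 0 -5 0 0" --pt "0 0 0 -5 0 0"

```text
clock: 9.72
ee_pos: [0.441, -0.0795, 0.2513]
tcp_rot: [154.9, -0.0, 113.0]
contact_force: [-0.3, 0.8, -3.5]
grip_width: 0.0294
grip_force: 89.4
```

```bash
cat > goto.py <<'E'
from fit import *
def rel(h,q,off=.062):
    T=T_tool(); p=pts(q); foot=np.array(p['foot']); n=np.array(p['top'])-foot; n/=np.linalg.norm(n)
    Tt=np.eye(4); y=np.array([-np.sin(q[2]),np.cos(q[2]),0]); Tt[:3,:3]=np.c_[y,np.cross(-n,y),-n]; Tt[:3,3]=foot+n*(off+h)
    D=np.linalg.inv(T)@Tt; print('rel',h,(D[:3,3]*1000).round(1),np.degrees(R.from_matrix(D[:3,:3]).as_rotvec()).round(2))
E
python3 - <<'E'
from goto import *
s=bot.get_state(); print(s['ee_pos'],s['tcp_rot'],np.round(s['joint_positions'],1),s['clock'])
rel(.065,np.load('q.npy'))
E
```

```text
[ 0.44100639 -0.07945381  0.25130815] [ 1.54930817e+02 -3.81791476e-02  1.13020849e+02] [-35.4 -26.9 130.9  23.6  64.3 -66.6] 9.725
rel 0.065 [-13.6 -20.8  17. ] [ 0.07 -0.31  0.58]
```

>>> step_arm --pt "-5 -7 4 0 0 0" --pt "-5 -7 5 0 0 0.3" --pt "-4 -7 5 0 -0.3 0.3" --pt "0 0 3 0 0 0" --pt "0 0 0 0 0 0"

```text
clock: 10.35
ee_pos: [0.4364, -0.0969, 0.2273]
tcp_rot: [155.0, -0.0, 112.4]
contact_force: [0.4, 0.3, -3.1]
grip_width: 0.0291
grip_force: 89.5
```

Run:
```python
from goto import *
s=bot.get_state(); print(s['ee_pos'],s['tcp_rot'],np.round(s['joint_positions'],1),s['clock'])
q=np.load('q.npy'); rel(.065,q); T=T_tool(); np.save('T6.npy',T)
a=save('scene','s6.png');b=save('side','d6.png');w=save('wrist','w6.png')
for n,P in pts(q).items(): print(n,[proj(c,P,T)[0].round(1).tolist() for c in('scene','side','wrist')])
m=T[:3,3]+T[:3,2]*.062; print('mouth',m,[proj(c,m,T)[0].round(1).tolist() for c in('scene','side','wrist')])
f=lambda i,x,y:cv2.resize(i[y-40:y+40,x-53:x+53],(400,300),interpolation=2)
ps=proj('scene',m)[0].astype(int);pd=proj('side',m)[0].astype(int)
cv2.imwrite('pics/m6.png',np.vstack([np.hstack([f(a,*ps),f(b,*pd)]),np.hstack([cv2.resize(w,(400,300)),np.zeros((300,400,3),np.uint8)])])[:,:,::-1]); print(ps,pd)
for c in ('scene','side','wrist'):
  for n in ('gun_mouth','nipple_top'): print(c,n,[(np.round(x['point'],1).tolist(),round(x['score'],2)) for x in find_in(n,c)[:2]])
```

```text
[ 0.43641745 -0.09691515  0.22727086] [ 1.55029183e+02 -2.78618143e-02  1.12355458e+02] [-38.  -25.4 132.4  24.5  62.3 -69.8] 10.35
rel 0.065 [ 0.7 -0.6 -0.1] [-0.03 -0.02 -0.02]
pin [[228.1, 175.9], [269.8, 170.6], [334.7, 174.5]]
foot [[218.7, 169.1], [291.5, 176.9], [257.8, 177.8]]
top [[216.3, 159.6], [296.1, 169.8], [257.8, 188.1]]
valve [[215.7, 157.3], [297.2, 168.0], [257.7, 191.1]]
mouth [ 0.4606136  -0.08693466  0.17106644] [[213.6, 149.9], [300.7, 162.0], [258.5, 202.6]]
[213 149] [300 162]
scene gun_mouth [([209.6, 139.4], 0.56)]
scene nipple_top [([219.2, 169.7], 0.55), ([314.6, 180.4], 0.39)]
side gun_mouth [([308.2, 148.5], 0.58)]
side nipple_top [([180.5, 236.2], 0.37)]
wrist gun_mouth [([258.0, 259.3], 0.84)]
wrist nipple_top [([260.7, 167.1], 0.71)]
```

View pics/m6.png

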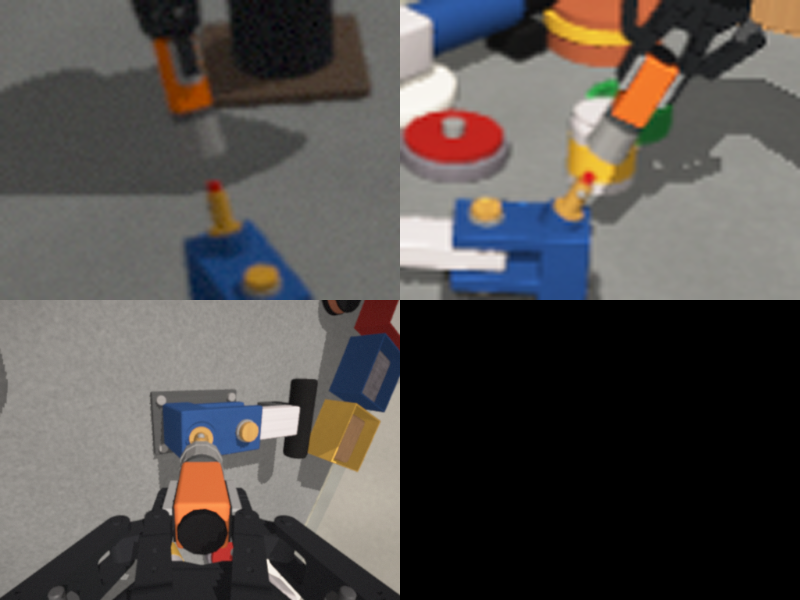

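The gun is tilted above the nipple and lines up in all three views. In scene pixels the valve tip is at about (217,159) and the mouth rim at about (215,150). The pin head looks seated. I'll magnify the scene view once to check the offset.

Run:
```python
from goto import *
T=np.load('T6.npy'); q=np.load('q.npy'); a=cv2.imread('pics/s6.png')
X,Y,k=190,105,10
c=cv2.resize(a[Y:Y+60+15,X:X+50],None,fx=8,fy=8,interpolation=cv2.INTER_CUBIC)
dr=lambda P:tuple(int(t) for t in ((proj('scene',P,T)[0]-[X,Y]+.5)*8))
cv2.line(c,dr(pts(q)['foot']),dr(pts(q)['valve']),(0,255,0),1)
ax=lambda z:T[:3,3]+T[:3,2]*(.062-z)
cv2.line(c,dr(ax(0)),dr(ax(.1)),(255,255,0),1)
b=cv2.imread('pics/d6.png');X,Y=275,115
dr=lambda P:tuple(int(t) for t in ((proj('side',P,T)[0]-[X,Y]+.5)*8))
d=cv2.resize(b[Y:Y+75,X:X+50],None,fx=8,fy=8,interpolation=cv2.INTER_CUBIC)
cv2.line(d,dr(pts(q)['foot']),dr(pts(q)['valve']),(0,255,0),1);cv2.line(d,dr(ax(0)),dr(ax(.1)),(255,255,0),1)
cv2.imwrite('pics/z6.png',np.hstack([c,d]))
```

```text
(no output)
```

View pics/z6.png

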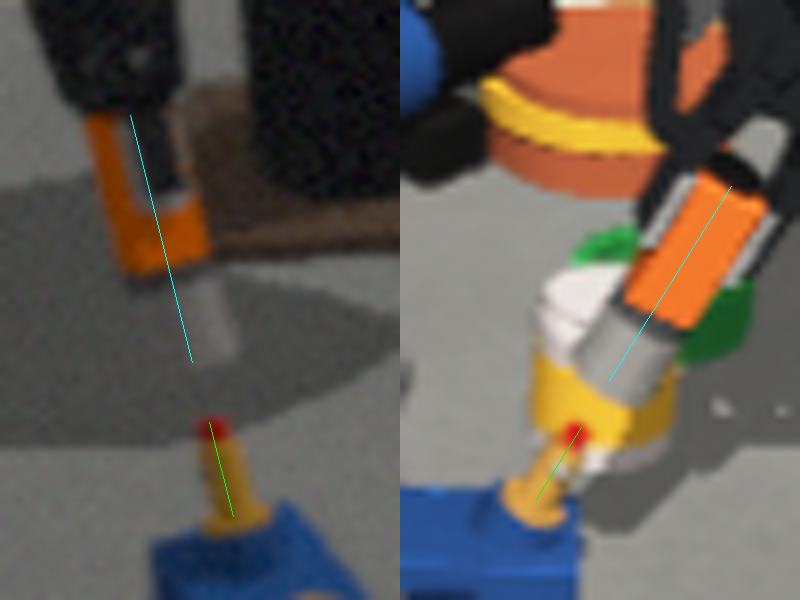

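Both views show the gun's axis within about 2 mm of the nipple's axis. Advancing along the axis.

>>> step_arm --pt "0.7 -0.6 6 0 0 0" --pt "0 0 8 0 0 0" --pt "0 0 8 0 0 0" --pt "0 0 6 0 0 0" --pt "0 0 4 0 0 0"

```text
clock: 11.42
ee_pos: [0.4481, -0.0914, 0.1977]
tcp_rot: [155.0, -0.0, 112.3]
contact_force: [-0.0, 0.9, -3.1]
grip_width: 0.0288
grip_force: 89.5
```

>>> step_arm --pt "0 0 3 0 0 0" --pt "0 0 3 0 0 0" --pt "0 0 3 0 0 0" --pt "0 0 3 0 0 0" --pt "0 0 2 0 0 0"

```text
clock: 12.05
ee_pos: [0.4535, -0.089, 0.1856]
tcp_rot: [155.0, -0.0, 112.4]
contact_force: [-2.3, 1.1, -0.3]
grip_width: 0.0294
grip_force: 89.8
```

Run:
```python
from goto import *
s=bot.get_state(); print(s['ee_pos'],s['tcp_rot'],s['contact_force'],s['torque'],np.round(s['joint_positions'],1),s['clock'])
print('tool force',T_tool()[:3,:3].T@np.array(s['contact_force']))
rel(0,np.load('q.npy'))
```

```text
[ 0.45351423 -0.08898856  0.18564004] [ 1.55003384e+02 -4.61037255e-02  1.12358742e+02] [-2.34808407  1.08637289 -0.33500848] [0.23250487 0.69484798 0.1849606 ] [-35.4 -20.2 133.4  25.7  55.7 -70.3] 12.05
tool force [ 1.89765121 -1.73580787 -0.43798003]
rel 0 [-0.1 -0.1 19.2] [-0.   -0.04 -0.02]
```

>>> step_arm --pt "0.3 -0.3 2 0 0 0" --pt "0 0 2 0 0 0" --pt "0 0 2 0 0 0" --pt "0 0 1 0 0 0" --pt "0 0 0 0 0 0"

```text
clock: 12.68
ee_pos: [0.4564, -0.0876, 0.1795]
tcp_rot: [154.9, -0.0, 112.3]
contact_force: [-0.7, 3.8, 0.0]
grip_width: 0.0292
grip_force: 90.0
```

Run:
```python
from goto import *
s=bot.get_state(); print(s['ee_pos'],s['torque'],s['clock'])
print('tool force',T_tool()[:3,:3].T@np.array(s['contact_force']))
rel(0,np.load('q.npy'))
```

```text
[ 0.4563689  -0.08758945  0.17953812] [0.67785155 0.04782306 0.31947287] 12.675
tool force [3.79892    0.69859073 0.28639734]
rel 0 [-0.3 -0.4 12.3] [ 0.11  0.   -0.06]
```

>>> step_arm --pt "0.7 0.1 1.5 0 0 0" --pt "0 0 2 0 0 0" --pt "0 0 2 0 0 0" --pt "0 0 2 0 0 0" --pt "0 0 1 0 0 0"

```text
clock: 13.3
ee_pos: [0.4589, -0.0861, 0.1716]
tcp_rot: [155.1, 0.0, 112.4]
contact_force: [-5.0, 1.7, 4.3]
grip_width: 0.0288
grip_force: 90.6
```

Run:
```python
from goto import *
s=bot.get_state(); print(s['ee_pos'],s['torque'],s['clock'])
print('tool force',T_tool()[:3,:3].T@np.array(s['contact_force']))
rel(0,np.load('q.npy'))
```

```text
[ 0.4588952  -0.086144    0.17162664] [0.42247506 0.80263532 0.31547778] 13.3
tool force [ 3.46330143 -1.79897932 -5.5803353 ]
rel 0 [-0.7  0.3  3.9] [-0.06  0.02  0.02]
```

>>> step_arm --pt "0.6 -0.2 1 0 0 0" --pt "0 0 1 0 0 0" --pt "0 0 1 0 0 0" --pt "0 0 1 0 0 0" --pt "0 0 1 0 0 0"

```text
clock: 13.92
ee_pos: [0.4603, -0.0857, 0.169]
tcp_rot: [155.2, 0.1, 112.5]
contact_force: [-21.1, -0.2, 19.8]
grip_width: 0.0292
grip_force: 93.1
```

Run:
```python
from goto import *
s=bot.get_state(); print(s['ee_pos'],s['torque'],s['clock'])
print('tool force',T_tool()[:3,:3].T@np.array(s['contact_force']))
rel(0,np.load('q.npy'))
```

```text
[ 0.46028793 -0.08567563  0.16897355] [0.42764774 2.36108265 0.56149253] 13.925
tool force [  7.80806752  -9.40615718 -26.21656345]
rel 0 [-0.6  0.1  0.9] [-0.17  0.04  0.21]
```

>>> step_arm --pt "0.5 -0.5 0 0 0 0" --pt "0 0 0 0 0 0" --pt "0 0 0 0 0 0" --pt "0 0 0 0 0 0" --pt "0 0 0 0 0 0"

```text
clock: 14.55
ee_pos: [0.4601, -0.0856, 0.169]
tcp_rot: [155.1, 0.2, 112.5]
contact_force: [-14.7, -0.3, 15.4]
grip_width: 0.0287
grip_force: 92.5
```

Run:
```python
from goto import *
s=bot.get_state(); print(s['ee_pos'],s['torque'],s['clock'])
print('tool force',T_tool()[:3,:3].T@np.array(s['contact_force']))
T=T_tool();rel(0,np.load('q.npy'))
a=save('side','d7.png');w=save('wrist','w7.png');c=save('scene','s7.png')
z=lambda i,x,y:cv2.resize(i[y:y+60,x:x+53],(400,450),interpolation=2)
cv2.imwrite('pics/z7.png',np.hstack([z(c,192,130),z(a,260,130)])[:,:,::-1])
```

```text
[ 0.46013642 -0.0856104   0.1689528 ] [0.37301999 1.59347153 0.4543513 ] 14.55
tool force [  5.31607625  -5.90279326 -19.7203968 ]
rel 0 [-0.7  0.2  1. ] [-0.08  0.13  0.16]
```

View pics/z7.png

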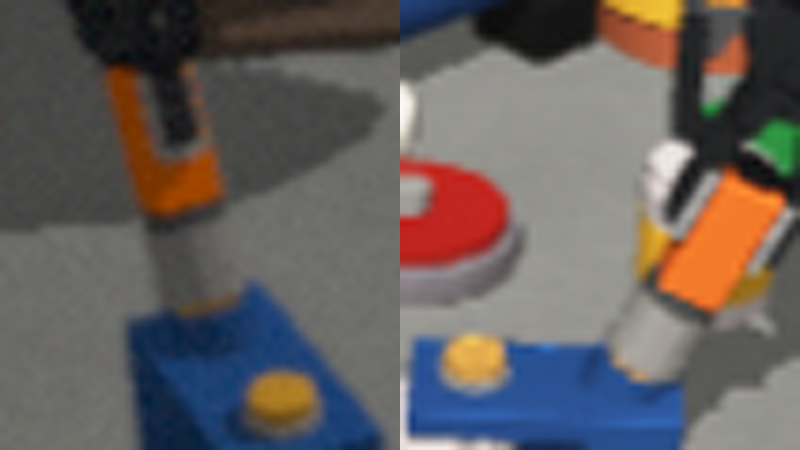

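The gun's rim is down at the nipple's flange and the pin head sits on its bush. I'll do one more small push and hold to confirm it's steady.

>>> step_arm --pt "0 0 0.5 0 0 0" --pt "0 0 0 0 0 0" --pt "0 0 0 0 0 0" --pt "0 0 0 0 0 0" --pt "0 0 0 0 0 0"

```text
clock: 15.32
ee_pos: [0.4602, -0.0856, 0.1689]
tcp_rot: [155.1, 0.2, 112.5]
contact_force: [-17.7, 0.2, 17.6]
grip_width: 0.0293
grip_force: 92.8
```

>>> step_arm --pt "0 0 0 0 0 0" --pt "0 0 0 0 0 0" --pt "0 0 0 0 0 0" --pt "0 0 0 0 0 0" --pt "0 0 0 0 0 0"

```text
clock: 15.95
ee_pos: [0.4602, -0.0856, 0.1689]
tcp_rot: [155.1, 0.2, 112.5]
contact_force: [-18.1, 0.2, 17.4]
grip_width: 0.0294
grip_force: 92.8
```

Steady against the stop.

```bash
python3 -c "
from workcell import finish_job
print(finish_job())"
```

```text
the job is handed in; nothing more can be done
None
```

The job is handed in at about 16 s: the pin head is seated, and the gun is on the nipple, still gripped and held against its hard stop with about 26 N axial contact, steady. I judged the snap and the valve from force, position and the camera views, as no joint reading was available.

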